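# Fold down the terminal covers along a battery pack

### The arm

A 6-joint arm with a two-finger parallel gripper is mounted at the origin on the work surface. World frame = base frame: x ahead of the robot, y to its left, z up, the work surface at z = 0. Lengths are in m, angles in rad, forces in N, time in s.
With the tool pointing down it reaches from about 0.35 to 0.875 m from the base axis. Payload 4.2 kg.
Tool frame: the origin (TCP) lies at the very end of the fingers, on their centre line; the grasp point (between the pads) lies 19 mm behind it; z points along the fingers, y is the line along which they close (so a half turn about z gives the same grasp; the last joint's range is limited). The gripper opens to 85 mm and grips with 20 to 120 N. Pads are 22 mm wide; open, the fingers measure 114 mm over their backs; the gripper's body (76 mm by 85 mm) begins 54 mm behind the grasp point. The pads swing forward as they close: fully open they stand 13 mm farther back than shut.
Start: joints at [-1.006, 0.385, 0.008, 0, -1.194, -0.259], TCP at [0.188, -0.596, 0.231] pointing down, gripper open.
Joint ranges: [-3.14, 3.14], [-1.21, 2.06], [-1.07, 1.41], [-3.16, 2.05], [-2.99, -0.16], [-3.1, 3.1]. Speed limits (rad/s): [2.79, 2.79, 3.14, 3.14, 3.14, 3.14].

### API

Orientations are given as a rotation vector (axis times angle).
In Python, from rig import robot, imaging, workorder gives the robot as it stands. The module is installed in compiled form; this text tells all that it offers.
- The arm moves only by the tool play_rows, never from a script. Its argument "deltas" is a list of rows, each an object of numbers: "dx", "dy", "dz": the shift along the tool's x, y, z in m; "roll": the turn about the tool's z in rad. In form: [{"dx": .., "dy": .., "dz": .., "roll": ..}, ...]. A call has exactly 8 rows; each row is the pose to reach, as a shift and turn from the pose commanded when the call began, along the tool's axes at that moment; what a row does not reach only later rows make up. A row lasts 1/12 s, in which the tool goes at most 41.7 mm and 7.16 degrees, less where a joint would pass 70% of its speed; a pose out of reach is approached as far as the arm can. A call with a gripper value outside its range is refused whole. "jaw" is the gripper command: -1 is fully open, 1 is shut, values between are in proportion, set as the call begins (left out, the last holds). The fingers move at their own pace and stop on an object; "force" is the grip in N (left out, the last holds). Time passes only in rows, so rows that repeat a pose let the fingers close, or fill a call up. It gives the time, the measured TCP pose, the force, the opening and the grip force at its end, in the units of the state.
- robot.get_obs(): the state, without advancing time (a new reading comes with each control period).
- imaging.camera(name): name is "scene" or "side" or "wrist"; returns a dict with "img" (400x640x3 uint8, red, green, blue), "range_z" (400x640 float32, m along the optical axis (not along the pixel's ray), 0 where there is no reading), "fx", "fy", "cx", "cy" (pixels), "R" (3x3) and "t" (3): a world point X has camera coordinates R X + t; the wrist camera has in their place "T_tool_cam" (4x4, takes a point from camera to tool coordinates, whose origin is the TCP and whose axes are the flange's). Camera axes: x right, y down, z forward; pixel columns grow to the right and rows downward; lengths in m; the calibration is good to about 2 mm. The wrist camera is an equidistant fisheye: a pixel r from the principal point sees the ray r / f radians off the axis. A picture is of the moment at which its call begins: read the wrist's pose just before it.
- workorder.hand_in(): hands the job in; it is judged then, once.
The state is a dict: "t": time; "joint_positions": joint angles; "joint_vel": joint speeds; "effort": joint torques, N m; "position": TCP position; "tool_rot": TCP orientation; "ft_force": force on the tool from outside, world axes, zero at the start; "torque": the same for the moment, N m; "grip_width": finger opening in m; "finger_force": force on a finger pad.
Only numpy, scipy, OpenCV 4.12 (cv2) and the standard library are available. Lean on these libraries where they do the work, as an engineer would, in place of code of your own. Each camera call takes 0.05 s, during which the arm holds its last target. There are 200 camera calls.

### The job

Beginning at the yellow cover, run your fingertips lightly along the curved row and fold the four hinged terminal covers on the opened battery pack down flat over their studs, strictly one after another to the far end of the row. Nothing is to be picked up: the pack stays in its holding board, and the loose cells and everything else on the bench are left where they are.

Things in the scene. Friction and masses are not known exactly. Their poses are not given: they have to be found in the camera images.
- pack: Opened black battery pack with a red band, 180 x 90 mm, 45 mm high to its grey deck, about 0.85 kg, loose in the board's fence (1.5 mm play). Origin: centre of its underside; x along its length from the yellow-cover end to the far end; z up. At any yaw. Four hinged covers on the deck stand 38 mm apart in a row curved along an arc of 150 mm radius, bending to the left as one goes from the yellow one.
- board: Plywood holding board, fixed, 250 x 180 x 10 mm, with an aluminium fence (top 24 mm above the table) round the pack. Origin: centre of its underside, on the table; same axes as the pack.
- cover1_hinge (a point): Middle of the fixed hinge line of cover 1 (yellow, the first), 65 mm above the table. The cover folds over, away from the yellow end, in heading -0.475 rad about z in the pack's frame, onto the copper stud just past its hinge. Closed, it reaches 26 mm from the hinge that way and its level top face is 3 mm above the hinge line.
- cover1 (a joint): Angle of cover 1, a plastic flap 26 mm long, 22 mm wide, 3 mm thick: 0 standing upright, 1.571 closed flat, -0.25 leaning back against its stop. A stiff friction hinge (15 mN m): it stays where it is left and has no spring or latch.
- cover2_hinge (a point): Middle of the fixed hinge line of cover 2 (red, number 2 from the yellow end), 65 mm above the table. The cover folds over, away from the yellow end, in heading -0.222 rad about z in the pack's frame, onto the copper stud just past its hinge. Closed, it reaches 26 mm from the hinge that way and its level top face is 3 mm above the hinge line.
- cover2 (a joint): Angle of cover 2, a plastic flap 26 mm long, 22 mm wide, 3 mm thick: 0 standing upright, 1.571 closed flat, -0.25 leaning back against its stop. A stiff friction hinge (15 mN m): it stays where it is left and has no spring or latch.
- cover3_hinge (a point): Middle of the fixed hinge line of cover 3 (red, number 3 from the yellow end), 65 mm above the table. The cover folds over, away from the yellow end, in heading 0.031 rad about z in the pack's frame, onto the copper stud just past its hinge. Closed, it reaches 26 mm from the hinge that way and its level top face is 3 mm above the hinge line.
- cover3 (a joint): Angle of cover 3, a plastic flap 26 mm long, 22 mm wide, 3 mm thick: 0 standing upright, 1.571 closed flat, -0.25 leaning back against its stop. A stiff friction hinge (15 mN m): it stays where it is left and has no spring or latch.
- cover4_hinge (a point): Middle of the fixed hinge line of cover 4 (red, number 4 from the yellow end), 65 mm above the table. The cover folds over, away from the yellow end, in heading 0.284 rad about z in the pack's frame, onto the copper stud just past its hinge. Closed, it reaches 26 mm from the hinge that way and its level top face is 3 mm above the hinge line.
- cover4 (a joint): Angle of cover 4, a plastic flap 26 mm long, 22 mm wide, 3 mm thick: 0 standing upright, 1.571 closed flat, -0.25 leaning back against its stop. A stiff friction hinge (15 mN m): it stays where it is left and has no spring or latch.
- cell_a: Loose blue round battery cell, 18 mm diameter, 65 mm tall, standing on the holding board beside the pack (top 75 mm above the table). Origin: centre of its underside.
- cell_b: Loose green round battery cell, 18 mm diameter, 65 mm tall, standing on the holding board on the pack's other side (top 75 mm above the table). Origin: centre of its underside.
- stator: Loose motor stator, steel ring with red tabs and copper inside, 52 mm diameter, 42 mm high. Origin: centre of its underside.
- spare_pack: Loose closed battery pack, black with a red band, 75 x 105 x 61 mm. Origin: centre of its underside.
- gearbox: Loose dark steel gearbox nose, 48 mm diameter, 62 mm high. Origin: centre of its underside.
- screwdriver: Loose red-handled screwdriver lying on the mat. Origin: underside, on its axis.
There are look-alikes about, which are no part of the job. What is shaped like the pack but turquoise is not meant.

How it is judged:
By the outcome, as a careful person would: the job done as asked, in the order asked, and still so for the second after the job is handed in, with the robot touching nothing.
It also fails if it takes over 40 s, if anything falls off the work surface, if the arm or the gripper's body presses on something with over 40 N, if the wrist force passes 120 N, or if a joint passes its speed limit or range.

## Working session

There is one attempt and no reset: what is moved stays moved. The work goes in short steps, Python scripts to look and compute and a tool call to move; the robot and the scene stay as the last step left them, time stands still between calls to the robot, and variables do not carry over. Pictures are saved under pics/ and viewed, at most 10 in all, crops included, and the job is handed in when it is done.

Besides the shell and the picture viewer there is one more tool, called after "Call:" in YAML: its name, and indented under it one key for each argument. play_rows: Moves the arm, as the interface text tells. Its arguments: {"type":"object","properties":{"deltas":{"type":"array","items":{"type":"object","properties":{"dx":{"type":"number"},"dy":{"type":"number"},"dz":{"type":"number"},"roll":{"type":"number"}}}},"jaw":{"type":"number"},"force":{"type":"number"}},"required":["deltas"]}

```bash
mkdir -p pics; python3 - <<'E'
from rig import robot, imaging
import cv2,numpy as np
o=robot.get_obs();print({k:np.round(v,3).tolist() for k,v in o.items()})
for n in("scene","side"):
    c=imaging.camera(n);cv2.imwrite(f"pics/{n}0.png",c["img"][:,:,::-1]);np.savez(f"{n}0.npz",**c)
    print(n,c["fx"],c["cx"],c["cy"],np.round(c["R"],3).tolist(),c["t"])
E
```

```text
{'t': 0.0, 'joint_positions': [-1.006, 0.386, 0.007, -0.001, -1.194, -0.259], 'joint_vel': [-0.004, 0.001, 0.0, 0.001, 0.001, -0.0], 'effort': [-0.0, -39.229, 18.841, 4.186, -0.005, -0.0], 'position': [0.188, -0.595, 0.23], 'tool_rot': [0.478, -3.105, -0.003], 'ft_force': [0.115, 0.347, 0.32], 'torque': [0.03, 0.011, -0.013], 'finger_force': 0.0, 'grip_width': 0.085}
scene 397.5788464880939 323.03785311413054 201.94548575535183 [[0.295, 0.956, 0.004], [0.632, -0.192, -0.751], [-0.717, 0.224, -0.661]] [-0.24129517 -0.23736947  1.54933459]
side 366.8392069675937 316.77964316326853 205.84109624023384 [[-0.998, -0.058, 0.008], [-0.045, 0.668, -0.743], [0.037, -0.742, -0.669]] [0.50465862 0.0050269  1.27473151]
```

View pics/scene0.png

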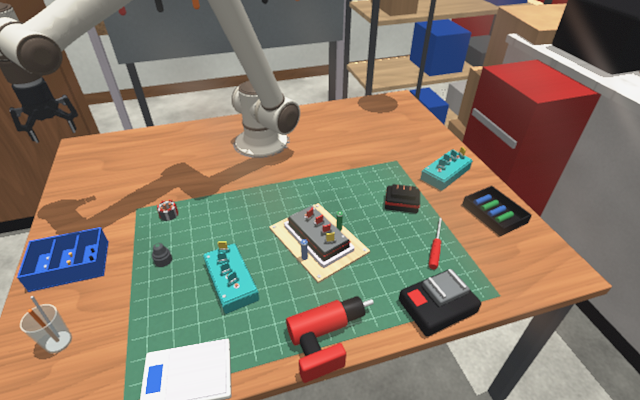

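View pics/side0.png

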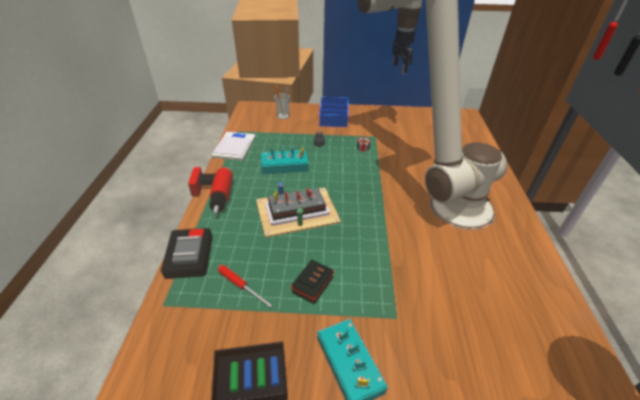

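```bash
python3 - <<'E'
import cv2,numpy as np
c=np.load("scene0.npz");im=c["img"][195:285,262:376,::-1]
cv2.imwrite("pics/crop0.png",cv2.resize(im,None,fx=7,fy=6.6,interpolation=cv2.INTER_CUBIC)[:600])
d=c["range_z"];v,u=np.mgrid[:400,:640]
P=np.stack([(u-c["cx"])/c["fx"]*d,(v-c["cy"])/c["fy"]*d,d],-1);W=(P-c["t"])@c["R"]
np.save("W.npy",W)
h=cv2.cvtColor(c["img"],cv2.COLOR_RGB2HSV)
roi=(u>262)&(u<376)&(v>195)&(v<285)
H,S,V=h[...,0].astype(int),h[...,1],h[...,2]
for n,m in dict(yel=(H>18)&(H<33)&(S>150)&(W[...,2]>.055),red=((H<6)|(H>174))&(S>140)&(W[...,2]>.058),blue=(H>100)&(H<125)&(S>100)&(W[...,2]>.02),green=(H>55)&(H<85)&(S>100)&(W[...,2]>.02),top=(W[...,2]>.068)).items():
    k,l,s,ce=cv2.connectedComponentsWithStats((m&roi).astype('uint8'))
    for i in range(1,k):
        if s[i,4]>4:print(n,s[i],np.round(np.median(W[l==i],0),3),np.round(W[l==i].max(0),3),np.round(W[l==i].min(0),3))
m=roi&(abs(W[...,2]-.01)<.003)&(S<130)
q=W[m][:,:2].astype('f');print("board",cv2.minAreaRect(q))
m=roi&(abs(W[...,2]-.045)<.003)
q=W[m][:,:2].astype('f');print("deck",cv2.minAreaRect(q))
E
```

```text
yel [327 234   7   7  44] [0.638 0.074 0.079] [0.641 0.084 0.09 ] [0.634 0.066 0.067]
red [307 208   6   9  33] [0.533 0.049 0.08 ] [0.537 0.057 0.091] [0.527 0.04  0.071]
red [316 215   7   9  38] [0.566 0.066 0.081] [0.57  0.076 0.092] [0.562 0.057 0.068]
red [323 224   7   8  38] [0.603 0.075 0.078] [0.607 0.085 0.092] [0.597 0.065 0.066]
blue [301 239   6   5  14] [0.629 0.006 0.076] [0.636 0.011 0.078] [ 0.621 -0.003  0.073]
green [337 211   6   4  15] [0.552 0.132 0.075] [0.56  0.138 0.078] [0.543 0.123 0.073]
green [337 217   6  12  58] [0.558 0.128 0.046] [0.563 0.138 0.064] [0.553 0.123 0.02 ]
top [307 207   7  11  46] [0.533 0.049 0.082] [0.537 0.06  0.093] [0.522 0.04  0.068]
top [337 211   6   6  32] [0.554 0.13  0.074] [0.564 0.139 0.078] [0.543 0.123 0.068]
top [315 214   9  11  56] [0.565 0.066 0.081] [1.332 0.08  0.846] [ 0.559 -0.161  0.068]
top [323 223   9   9  47] [0.603 0.076 0.081] [0.607 0.089 0.092] [0.597 0.065 0.068]
top [327 232   8   8  56] [0.638 0.076 0.081] [0.642 0.087 0.092] [0.634 0.066 0.069]
top [301 239   7   7  41] [0.632 0.005 0.075] [0.64  0.014 0.079] [ 0.621 -0.003  0.068]
board ((0.5356472730636597, 0.05052667111158371), (0.32461631298065186, 0.18310168385505676), 19.272865295410156)
deck ((0.5798094868659973, 0.06700463593006134), (0.17489181458950043, 0.1430821269750595), 2.708059549331665)
```

View pics/crop0.png

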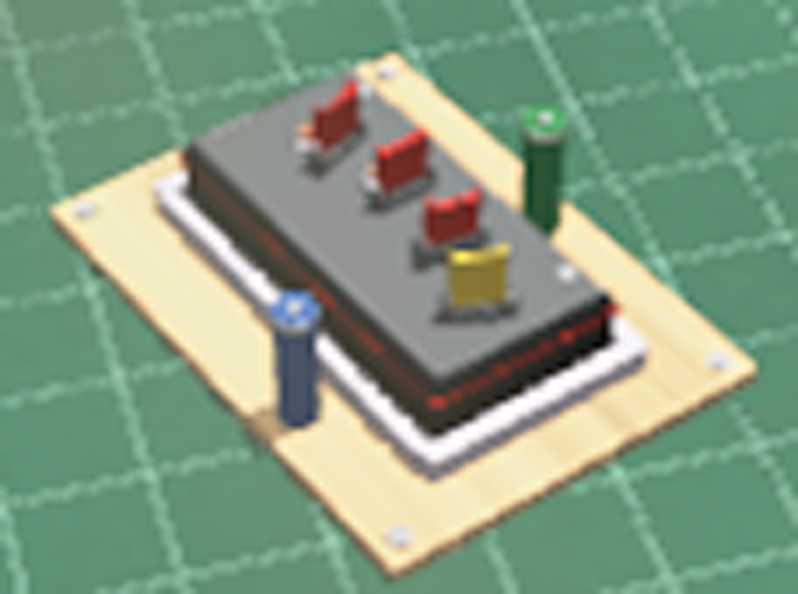

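```bash
cat > fit.py <<'E'
import numpy as np
HD=np.array([-.475,-.222,.031,.284])
def hinges(p):  # p=x,y,yaw of arc reference (mean hinge)
    a=.15*np.stack([np.sin(HD),-np.cos(HD)],1);a=a-a.mean(0)
    c,s=np.cos(p[2]),np.sin(p[2]);return a@np.array([[c,s],[-s,c]])+p[:2]
E
python3 - <<'E'
import numpy as np,cv2
from scipy.optimize import least_squares
from fit import *
W=np.load("W.npy")
box=[(327,232,8,9),(323,223,8,9),(315,214,8,10),(307,207,7,10)]
pts=[]
for x,y,w,h in box:
    q=W[y-1:y+h+1,x-1:x+w+1].reshape(-1,3);q=q[(q[:,2]>.069)&(q[:,2]<.095)&(q[:,0]<.66)];m=np.median(q,0);q=q[np.linalg.norm(q-m,axis=1)<.02];pts.append(q);print(len(q),end=' ')
def res(p):
    r=[];H=hinges(p)
    for i,q in enumerate(pts):
        a=p[2]+HD[i];t=np.array([np.cos(a),np.sin(a)]);n=np.array([-t[1],t[0]])
        d=q[:,:2]-H[i];th=p[3+i]
        s=d@t; r+=list((s*np.cos(th)-(q[:,2]-.065)*np.sin(th)+.003))
        l=d@n; r+=[ (l.max()+l.min())/2*3]
    return np.array(r)
f=least_squares(res,[.585,.067,3.47,0,0,0,0],loss='soft_l1',f_scale=.002)
print(f.x,np.std(f.fun));print(hinges(f.x))
for i,q in enumerate(pts):
    a=f.x[2]+HD[i];d=q[:,:2]-hinges(f.x)[i];l=d@[-np.sin(a),np.cos(a)];print(l.min(),l.max(),q[:,2].max())
E
```

```text
55 45 52 45 [ 0.58125908  0.06732934  3.47799701  0.10079862 -0.1025574  -0.01338995
 -0.02935766] 0.0018535879173275814
[[0.63635297 0.07598673]
 [0.59850688 0.07644453]
 [0.56175099 0.06741451]
 [0.52842549 0.0494716 ]]
-0.01037988217493889 0.009289518010608032 0.09213675160248222
-0.012265640404024792 0.011966992879493873 0.09230711068418929
-0.012697914501832351 0.01655824970369948 0.09246502965270312
-0.01120773405948236 0.011206414104219842 0.09334027846897337
```

Call:
play_rows:
  deltas:
    - {"dx":0,"dy":0.04,"dz":0,"roll":0}
    - {"dx":0,"dy":0.08,"dz":0,"roll":0}
    - {"dx":0,"dy":0.12,"dz":0,"roll":0}
    - {"dx":0,"dy":0.16,"dz":0,"roll":0}
    - {"dx":0,"dy":0.2,"dz":0,"roll":0}
    - {"dx":0,"dy":0.2,"dz":0,"roll":0}
    - {"dx":0,"dy":0.2,"dz":0,"roll":0}
    - {"dx":0,"dy":0.2,"dz":0,"roll":0}
  jaw: 1
  force: 20

```text
t: 0.77
position: [0.1283, -0.4056, 0.2318]
tool_rot: [-0.479, 3.104, -0.002]
ft_force: [0.1, -0.0, 0.8]
grip_width: -0.0001
finger_force: 0.0
```

Call:
play_rows:
  deltas:
    - {"dx":-0.035,"dy":0.015}
    - {"dx":-0.07,"dy":0.03}
    - {"dx":-0.105,"dy":0.045}
    - {"dx":-0.14,"dy":0.06}
    - {"dx":-0.175,"dy":0.075}
    - {"dx":-0.21,"dy":0.09}
    - {"dx":-0.245,"dy":0.105}
    - {"dx":-0.28,"dy":0.12}

```text
$.deltas[0]: bad value
```

Call:
play_rows:
  deltas:
    - {"dx":-0.035,"dy":0.015}
    - {"dx":-0.07,"dy":0.03}
    - {"dx":-0.105,"dy":0.045}
    - {"dx":-0.14,"dy":0.06}
    - {"dx":-0.175,"dy":0.075}
    - {"dx":-0.21,"dy":0.09}
    - {"dx":-0.245,"dy":0.105}
    - {"dx":-0.28,"dy":0.12}

```text
$.deltas[0]: bad value
```

Call:
play_rows:
  deltas:
    - {"dx":-0.035,"dy":0.016,"roll":0.1}
    - {"dx":-0.07,"dy":0.032,"roll":0.2}
    - {"dx":-0.105,"dy":0.048,"roll":0.3}
    - {"dx":-0.105,"dy":0.048,"dz":0.02,"roll":0.4}
    - {"dx":-0.105,"dy":0.048,"dz":0.04,"roll":0.444}
    - {"dx":-0.105,"dy":0.048,"dz":0.06,"roll":0.444}
    - {"dx":-0.105,"dy":0.048,"dz":0.08,"roll":0.444}
    - {"dx":-0.105,"dy":0.048,"dz":0.08,"roll":0.444}

```text
$.deltas[0]: bad value
```

```bash
cat > wr.py <<'E'
import numpy as np,cv2
from rig import robot,imaging
from scipy.spatial.transform import Rotation as R
def shot(name):
    o=robot.get_obs();c=imaging.camera("wrist")
    T=np.eye(4);T[:3,:3]=R.from_rotvec(o["tool_rot"]).as_matrix();T[:3,3]=o["position"]
    T=T@c["T_tool_cam"];np.savez(name+".npz",img=c["img"],rz=c["range_z"],T=T,K=[c["fx"],c["fy"],c["cx"],c["cy"]])
    cv2.imwrite(f"pics/{name}.png",c["img"][:,:,::-1]);return o,c,T
def cloud(n):
    s=np.load(n+".npz");fx,fy,cx,cy=s["K"];v,u=np.mgrid[:400,:640]
    a=(u-cx)/fx;b=(v-cy)/fy;r=np.hypot(a,b)+1e-9;k=np.tan(np.minimum(r,1.5))/r
    d=s["rz"];P=np.stack([a*k*d,b*k*d,d],-1);W=P@s["T"][:3,:3].T+s["T"][:3,3];W[d==0]=np.nan
    return W,s["img"]
E
python3 - <<'E'
from wr import *
o,c,T=shot("w1");print(o["position"],o["tool_rot"],T[:3,3],T[:3,2],c["fx"],c["cx"],c["cy"])
E
```

```text
[ 0.12827895 -0.40564907  0.23184551] [-4.79112773e-01  3.10421597e+00 -2.47780121e-03] [ 0.04979844 -0.43145133  0.37494651] [ 0.30099406  0.09446263 -0.94893592] 309.70691628693146 315.25528161470805 203.05458637900287
```

View pics/w1.png

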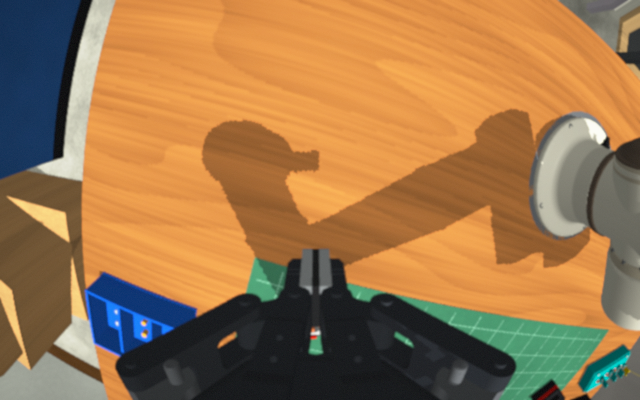

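The picture shows bare bench with the fingers at the bottom centre (about 316,255); the rows were refused because every key is needed, so I repeat them in full.

Call:
play_rows:
  deltas:
    - {"dx":-0.035,"dy":0.015,"dz":0,"roll":0}
    - {"dx":-0.07,"dy":0.03,"dz":0,"roll":0}
    - {"dx":-0.105,"dy":0.045,"dz":0,"roll":0}
    - {"dx":-0.14,"dy":0.06,"dz":0,"roll":0}
    - {"dx":-0.175,"dy":0.075,"dz":0,"roll":0}
    - {"dx":-0.21,"dy":0.09,"dz":0,"roll":0}
    - {"dx":-0.245,"dy":0.105,"dz":0,"roll":0}
    - {"dx":-0.28,"dy":0.12,"dz":0,"roll":0}

```text
t: 1.48
position: [0.3613, -0.2054, 0.2313]
tool_rot: [-0.478, 3.105, -0.0]
ft_force: [0.4, -0.5, 0.5]
grip_width: -0.0001
finger_force: 0.0
```

Call:
play_rows:
  deltas:
    - {"dx":-0.035,"dy":0.015,"dz":0,"roll":0}
    - {"dx":-0.07,"dy":0.03,"dz":0,"roll":0}
    - {"dx":-0.105,"dy":0.045,"dz":0,"roll":0}
    - {"dx":-0.14,"dy":0.06,"dz":0,"roll":0}
    - {"dx":-0.175,"dy":0.075,"dz":0,"roll":0}
    - {"dx":-0.21,"dy":0.09,"dz":0,"roll":0}
    - {"dx":-0.245,"dy":0.105,"dz":0,"roll":0}
    - {"dx":-0.28,"dy":0.12,"dz":0,"roll":0}

```text
t: 2.15
position: [0.5924, -0.0064, 0.2301]
tool_rot: [0.478, -3.104, 0.0]
ft_force: [0.6, 0.5, 0.4]
grip_width: -0.0004
finger_force: 0.0
```

Call:
play_rows:
  deltas:
    - {"dx":-0.035,"dy":0.016,"dz":0,"roll":0.1}
    - {"dx":-0.07,"dy":0.032,"dz":0,"roll":0.2}
    - {"dx":-0.105,"dy":0.048,"dz":0,"roll":0.3}
    - {"dx":-0.105,"dy":0.048,"dz":0.02,"roll":0.4}
    - {"dx":-0.105,"dy":0.048,"dz":0.04,"roll":0.444}
    - {"dx":-0.105,"dy":0.048,"dz":0.06,"roll":0.444}
    - {"dx":-0.105,"dy":0.048,"dz":0.08,"roll":0.444}
    - {"dx":-0.105,"dy":0.048,"dz":0.08,"roll":0.444}

```text
t: 2.82
position: [0.6737, 0.0691, 0.1444]
tool_rot: [-0.218, -3.123, 0.004]
ft_force: [-0.6, -0.2, -0.8]
grip_width: 0.0004
finger_force: 0.0
```

```bash
python3 - <<'E'
from wr import *
o,c,T=shot("w2");print(o["position"],o["tool_rot"],T[:3,3],T[:3,2])
E
```

```text
[0.67368239 0.06909484 0.14442073] [-0.21834978 -3.12332826  0.00439916] [0.59388404 0.07911735 0.28838832] [ 0.30158873 -0.04514891 -0.95236853]
```

View pics/w2.png

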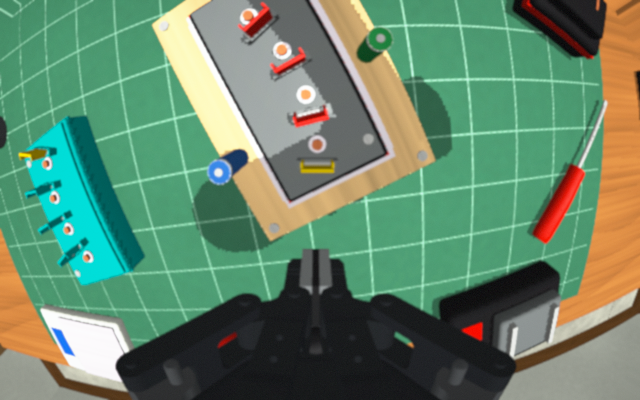

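Wrist view: yellow cover at about (318,167), red ones at (310,116), (289,63), (256,20), studs just beyond each, fingertips at (316,255). Refining the fit with this nearer cloud.

```bash
python3 - <<'E'
from wr import *;from fit import *
from scipy.optimize import least_squares
W,im=cloud("w2")
h=cv2.cvtColor(im,cv2.COLOR_RGB2HSV);H,S=h[...,0].astype(int),h[...,1]
v,u=np.mgrid[:400,:640]
col=((H<8)|(H>172)|((H>18)&(H<33)))&(S>140)&(W[...,2]>.067)&(W[...,2]<.1)&(u>200)&(u<350)&(v<200)
p0=[.5813,.0673,3.478];H0=hinges(p0);pts=[]
for i in range(4):
    q=W[col];q=q[np.linalg.norm(q[:,:2]-H0[i],axis=1)<.018];pts.append(q)
    a=p0[2]+HD[i];t=np.array([np.cos(a),np.sin(a)]);n=np.array([-t[1],t[0]]);d=q[:,:2]-H0[i]
    top=q[:,2]>.088
    print(len(q),top.sum(),"s top",np.round(np.percentile(d[top]@t,[5,50,95])*1e3,1),"lat",np.round(np.percentile(d[top]@n,[2,98])*1e3,1),"zmax",q[:,2].max())
    b=q[:,2]<.075
    if b.any(): print("   s low",np.round(np.percentile(d[b]@t,[5,50,95])*1e3,1))
m=(abs(W[...,2]-.045)<.003)&(u>180)&(u<395)&(v<205)
r=cv2.minAreaRect(W[m][:,:2].astype('f'));print("deck",r)
m=(abs(W[...,2]-.075)<.003)
for n,c in(("b",(H>100)&(H<125)),("g",(H>50)&(H<85))):
    k=m&c&(S>80)&(v<200);print(n,np.median(W[k],0))
# fingertip height check
k=(u>300)&(u<332)&(v>248)&(v<262);print(np.nanmedian(W[k],0), np.nanmin(W[k],0),np.nanmax(W[k],0))
E
```

```text
262 186 s top [0.6 2.1 5.2] lat [-8.2 12.6] zmax 0.09310518863172937
   s low [-0.4  1.4  4.3]
308 203 s top [-4.4 -2.7  1.1] lat [-8.4 12.6] zmax 0.09258656433505583
   s low [-0.   0.2  0.9]
269 198 s top [-2.1 -0.7  3. ] lat [-9.1 12. ] zmax 0.0931487579077662
   s low [-1.3 -1.   4.7]
403 193 s top [-2.3 -0.9  3.5] lat [-9.7 11.5] zmax 0.09318692573929643
   s low [-1.5 -1.  -0.5]
deck ((0.577577531337738, 0.0641951858997345), (0.1756616085767746, 0.13723058998584747), 5.836888790130615)
b [0.62797578 0.00341443 0.07538517]
g [0.55081641 0.12912842 0.07555537]
[0.66186321 0.06953793 0.15480241] [ 6.60413485e-01  4.26247227e-02 -3.35477797e-05] [0.74567585 0.07641575 0.16332226]
```

Call:
play_rows:
  deltas:
    - {"dx":0,"dy":0,"dz":0.015,"roll":0}
    - {"dx":0,"dy":0,"dz":0.03,"roll":0}
    - {"dx":0,"dy":0,"dz":0.045,"roll":0}
    - {"dx":0,"dy":0,"dz":0.06,"roll":0}
    - {"dx":0.005,"dy":0,"dz":0.065,"roll":0}
    - {"dx":0.01,"dy":0,"dz":0.065,"roll":0}
    - {"dx":0.015,"dy":0,"dz":0.065,"roll":0}
    - {"dx":0.015,"dy":0,"dz":0.065,"roll":0}

```text
t: 3.53
position: [0.6606, 0.072, 0.088]
tool_rot: [0.216, 3.132, 0.001]
ft_force: [-0.6, -0.7, 0.6]
grip_width: -0.0
finger_force: 0.0
```

```bash
python3 - <<'E'
from wr import *
o,c,T=shot("w3");print(o["position"],o["tool_rot"],o["ft_force"],np.abs(o["joint_vel"]).max())
E
```

```text
[0.66058915 0.07197588 0.08803434] [2.15985847e-01 3.13220496e+00 9.58631577e-04] [-0.55923375 -0.6813583   0.64994229] 0.019865804680291022
```

Call:
play_rows:
  deltas:
    - {"dx":0.007,"dy":0,"dz":0.002,"roll":0}
    - {"dx":0.0115,"dy":0,"dz":0.002,"roll":0}
    - {"dx":0.017,"dy":0,"dz":0.002,"roll":0}
    - {"dx":0.023,"dy":0,"dz":0.004,"roll":0}
    - {"dx":0.0275,"dy":0,"dz":0.007,"roll":0}
    - {"dx":0.031,"dy":0,"dz":0.011,"roll":0}
    - {"dx":0.033,"dy":0,"dz":0.014,"roll":0}
    - {"dx":0.035,"dy":0,"dz":0.0165,"roll":0}

```text
t: 4.25
position: [0.6256, 0.0766, 0.0694]
tool_rot: [-0.217, -3.134, 0.0]
ft_force: [0.9, 0.2, 0.7]
grip_width: -0.0003
finger_force: 0.4
```

Call:
play_rows:
  deltas:
    - {"dx":0.001,"dy":0,"dz":0.0005,"roll":0}
    - {"dx":0.002,"dy":0,"dz":0.001,"roll":0}
    - {"dx":0.002,"dy":0,"dz":0.0015,"roll":0}
    - {"dx":0.002,"dy":0,"dz":0.0015,"roll":0}
    - {"dx":0.002,"dy":0,"dz":0.0015,"roll":0}
    - {"dx":0.002,"dy":0,"dz":0.0015,"roll":0}
    - {"dx":0.002,"dy":0,"dz":0.0015,"roll":0}
    - {"dx":0.002,"dy":0,"dz":0.0015,"roll":0}

```text
t: 4.92
position: [0.6239, 0.0767, 0.0682]
tool_rot: [-0.217, -3.134, 0.0]
ft_force: [0.1, -0.0, 0.1]
grip_width: -0.0002
finger_force: 0.0
```

```bash
python3 - <<'E'
from wr import *
o,c,T=shot("w4");print(o["position"],o["tool_rot"],o["ft_force"])
cv2.imwrite("pics/w4c.png",cv2.resize(c["img"][60:300,180:480,::-1],None,fx=2,fy=2))
E
```

```text
[0.62388501 0.07667905 0.06820867] [-2.17097188e-01 -3.13395933e+00  4.28834954e-05] [ 0.09260039 -0.03803091  0.10594865]
```

View pics/w4c.png

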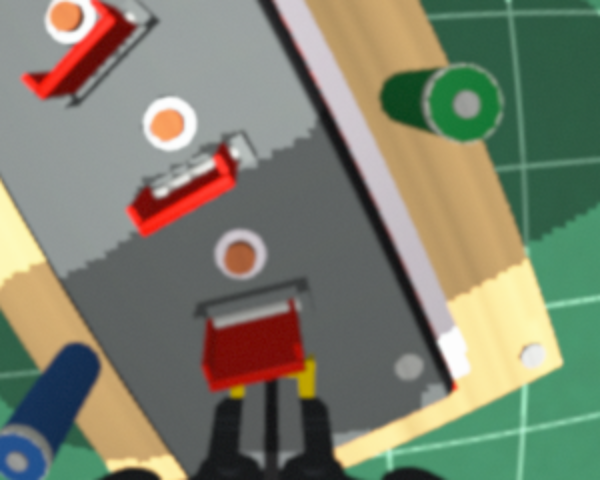

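Crop: the yellow cover lies folded under the fingertips (yellow edges at (238,392) and (308,378)); red cover 2 still stands at (255,340). I press a little to be sure it is flat.

Call:
play_rows:
  deltas:
    - {"dx":0,"dy":0,"dz":0.0005,"roll":0}
    - {"dx":0,"dy":0,"dz":0.001,"roll":0}
    - {"dx":0,"dy":0,"dz":0.0015,"roll":0}
    - {"dx":0,"dy":0,"dz":0.0015,"roll":0}
    - {"dx":0,"dy":0,"dz":0.0015,"roll":0}
    - {"dx":0,"dy":0,"dz":0.0015,"roll":0}
    - {"dx":0,"dy":0,"dz":0.0015,"roll":0}
    - {"dx":0,"dy":0,"dz":0.0015,"roll":0}

```text
t: 5.63
position: [0.624, 0.0767, 0.0681]
tool_rot: [0.216, 3.134, -0.0]
ft_force: [-3.0, 0.2, 5.9]
grip_width: -0.0001
finger_force: 3.2
```

Call:
play_rows:
  deltas:
    - {"dx":0,"dy":0,"dz":-0.006,"roll":0}
    - {"dx":0,"dy":0,"dz":-0.0175,"roll":0}
    - {"dx":0,"dy":0,"dz":-0.0175,"roll":-0.06}
    - {"dx":0.001,"dy":0,"dz":-0.0175,"roll":-0.13}
    - {"dx":0.002,"dy":0,"dz":-0.0175,"roll":-0.19}
    - {"dx":0.003,"dy":0,"dz":-0.0175,"roll":-0.253}
    - {"dx":0.003,"dy":0,"dz":-0.0175,"roll":-0.253}
    - {"dx":0.003,"dy":0,"dz":-0.0175,"roll":-0.253}

```text
t: 6.3
position: [0.6212, 0.0772, 0.0849]
tool_rot: [-0.178, 3.136, 0.0]
ft_force: [0.1, 0.5, 0.8]
grip_width: -0.0001
finger_force: 0.0
```

Call:
play_rows:
  deltas:
    - {"dx":0.005,"dy":0,"dz":0,"roll":0}
    - {"dx":0.0095,"dy":0,"dz":0,"roll":0}
    - {"dx":0.015,"dy":0,"dz":0,"roll":0}
    - {"dx":0.0205,"dy":0,"dz":0.0015,"roll":0}
    - {"dx":0.0255,"dy":0,"dz":0.005,"roll":0}
    - {"dx":0.029,"dy":0,"dz":0.0095,"roll":0}
    - {"dx":0.031,"dy":0,"dz":0.013,"roll":0}
    - {"dx":0.034,"dy":0,"dz":0.0155,"roll":0}

```text
t: 6.97
position: [0.5868, 0.0732, 0.0682]
tool_rot: [0.18, -3.136, 0.0]
ft_force: [0.1, 0.5, 1.6]
grip_width: 0.0001
finger_force: 0.4
```

Call:
play_rows:
  deltas:
    - {"dx":0.0005,"dy":0,"dz":0.0005,"roll":0}
    - {"dx":0.001,"dy":0,"dz":0.001,"roll":0}
    - {"dx":0.001,"dy":0,"dz":0.0015,"roll":0}
    - {"dx":0.001,"dy":0,"dz":0.002,"roll":0}
    - {"dx":0.001,"dy":0,"dz":0.002,"roll":0}
    - {"dx":0.001,"dy":0,"dz":0.002,"roll":0}
    - {"dx":0.001,"dy":0,"dz":0.002,"roll":0}
    - {"dx":0.001,"dy":0,"dz":0.002,"roll":0}

```text
t: 7.63
position: [0.5867, 0.0732, 0.0681]
tool_rot: [-0.181, 3.135, -0.0]
ft_force: [0.0, 0.0, 7.5]
grip_width: 0.0003
finger_force: 3.7
```

```bash
python3 - <<'E'
from wr import *
o,c,T=shot("w5");print(o["position"],o["tool_rot"],o["ft_force"])
cv2.imwrite("pics/w5c.png",cv2.resize(c["img"][60:300,180:480,::-1],None,fx=2,fy=2))
E
```

```text
[0.5866824  0.07318826 0.06806924] [-1.80742196e-01  3.13524133e+00 -1.33695436e-04] [7.14516213e-03 9.92712349e-03 7.50732698e+00]
```

View pics/w5c.png

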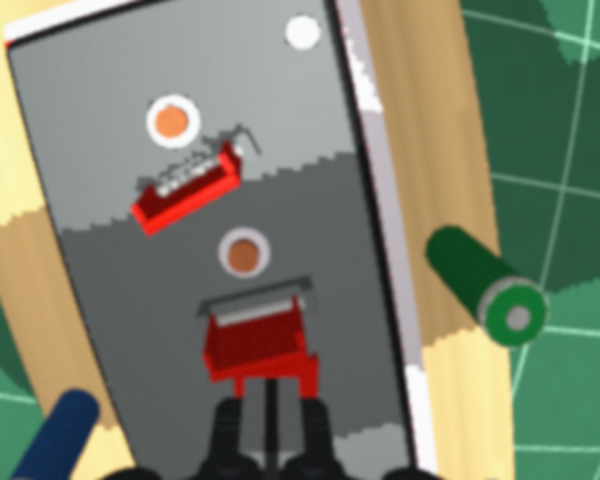

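Crop: cover 2 lies flat under the fingertips (edges at (240,385), (312,378)), covers 3 and cells untouched. The geometry repeats for cover 3.

Call:
play_rows:
  deltas:
    - {"dx":0,"dy":0,"dz":-0.006,"roll":0}
    - {"dx":0,"dy":0,"dz":-0.0175,"roll":0}
    - {"dx":0,"dy":0,"dz":-0.0175,"roll":-0.06}
    - {"dx":0.001,"dy":0,"dz":-0.0175,"roll":-0.13}
    - {"dx":0.002,"dy":0,"dz":-0.0175,"roll":-0.19}
    - {"dx":0.003,"dy":0,"dz":-0.0175,"roll":-0.253}
    - {"dx":0.003,"dy":0,"dz":-0.0175,"roll":-0.253}
    - {"dx":0.003,"dy":0,"dz":-0.0175,"roll":-0.253}

```text
t: 8.35
position: [0.5827, 0.0727, 0.084]
tool_rot: [0.571, -3.088, 0.0]
ft_force: [0.3, -0.4, 0.2]
grip_width: 0.0001
finger_force: 0.0
```

Call:
play_rows:
  deltas:
    - {"dx":0.005,"dy":0,"dz":0,"roll":0}
    - {"dx":0.0095,"dy":0,"dz":0,"roll":0}
    - {"dx":0.015,"dy":0,"dz":0,"roll":0}
    - {"dx":0.0205,"dy":0,"dz":0.0015,"roll":0}
    - {"dx":0.0255,"dy":0,"dz":0.005,"roll":0}
    - {"dx":0.029,"dy":0,"dz":0.0095,"roll":0}
    - {"dx":0.031,"dy":0,"dz":0.013,"roll":0}
    - {"dx":0.034,"dy":0,"dz":0.0155,"roll":0}

```text
t: 9.02
position: [0.5512, 0.0605, 0.0683]
tool_rot: [0.574, -3.088, 0.0]
ft_force: [0.7, 0.7, 1.0]
grip_width: 0.0001
finger_force: 0.4
```

Call:
play_rows:
  deltas:
    - {"dx":0.0005,"dy":0,"dz":0.0005,"roll":0}
    - {"dx":0.001,"dy":0,"dz":0.001,"roll":0}
    - {"dx":0.001,"dy":0,"dz":0.0015,"roll":0}
    - {"dx":0.001,"dy":0,"dz":0.002,"roll":0}
    - {"dx":0.001,"dy":0,"dz":0.002,"roll":0}
    - {"dx":0.001,"dy":0,"dz":0.002,"roll":0}
    - {"dx":0.001,"dy":0,"dz":0.002,"roll":0}
    - {"dx":0.001,"dy":0,"dz":0.002,"roll":0}

```text
t: 9.68
position: [0.551, 0.0603, 0.068]
tool_rot: [-0.575, 3.088, -0.0]
ft_force: [0.1, 0.8, 7.8]
grip_width: 0.0001
finger_force: 4.0
```

```bash
python3 - <<'E'
from wr import *
o,c,T=shot("w6");print(o["position"],o["tool_rot"],o["ft_force"])
cv2.imwrite("pics/w6c.png",cv2.resize(c["img"][60:300,180:480,::-1],None,fx=2,fy=2))
E
```

```text
[0.5509522  0.06033961 0.06801875] [-5.75112546e-01  3.08755863e+00 -3.24160370e-04] [0.06330531 0.76907953 7.80206951]
```

View pics/w6c.png

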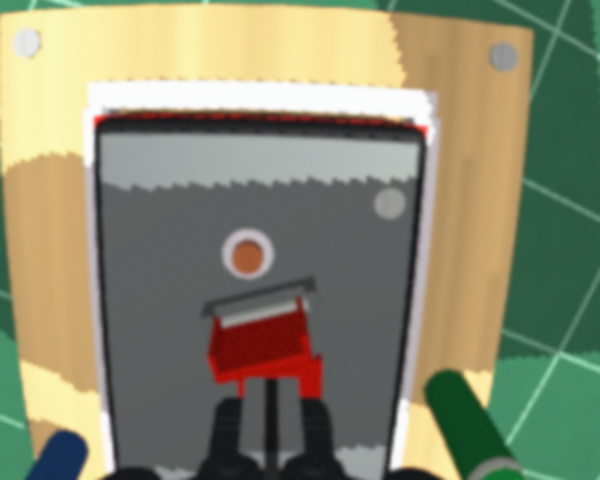

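Cover 3 is flat under the tips (edges (245,385)–(320,378)), which sit about 3 mm left of centre; I add 2 mm for cover 4.

Call:
play_rows:
  deltas:
    - {"dx":0,"dy":0,"dz":-0.006,"roll":0}
    - {"dx":0,"dy":0,"dz":-0.0175,"roll":0}
    - {"dx":0,"dy":0,"dz":-0.0175,"roll":-0.06}
    - {"dx":0.001,"dy":0.001,"dz":-0.0175,"roll":-0.13}
    - {"dx":0.002,"dy":0.002,"dz":-0.0175,"roll":-0.19}
    - {"dx":0.003,"dy":0.002,"dz":-0.0175,"roll":-0.253}
    - {"dx":0.003,"dy":0.002,"dz":-0.0175,"roll":-0.253}
    - {"dx":0.003,"dy":0.002,"dz":-0.0175,"roll":-0.253}

```text
t: 10.4
position: [0.5466, 0.0608, 0.084]
tool_rot: [0.956, -2.991, -0.0]
ft_force: [-0.3, -0.4, -0.7]
grip_width: 0.0
finger_force: 0.0
```

Call:
play_rows:
  deltas:
    - {"dx":0.005,"dy":0,"dz":0,"roll":0}
    - {"dx":0.0095,"dy":0,"dz":0,"roll":0}
    - {"dx":0.015,"dy":0,"dz":0,"roll":0}
    - {"dx":0.0205,"dy":0,"dz":0.0015,"roll":0}
    - {"dx":0.0255,"dy":0,"dz":0.005,"roll":0}
    - {"dx":0.029,"dy":0,"dz":0.0095,"roll":0}
    - {"dx":0.031,"dy":0,"dz":0.013,"roll":0}
    - {"dx":0.034,"dy":0,"dz":0.0155,"roll":0}

```text
t: 11.07
position: [0.5191, 0.041, 0.0683]
tool_rot: [0.959, -2.991, 0.0]
ft_force: [0.2, 0.0, 0.4]
grip_width: -0.0001
finger_force: 0.4
```

Call:
play_rows:
  deltas:
    - {"dx":0.0005,"dy":0,"dz":0.0005,"roll":0}
    - {"dx":0.001,"dy":0,"dz":0.001,"roll":0}
    - {"dx":0.001,"dy":0,"dz":0.0015,"roll":0}
    - {"dx":0.001,"dy":0,"dz":0.002,"roll":0}
    - {"dx":0.001,"dy":0,"dz":0.002,"roll":0}
    - {"dx":0.001,"dy":0,"dz":0.002,"roll":0}
    - {"dx":0.001,"dy":0,"dz":0.002,"roll":0}
    - {"dx":0.001,"dy":0,"dz":0.002,"roll":0}

```text
t: 11.73
position: [0.5189, 0.0408, 0.068]
tool_rot: [-0.96, 2.99, -0.0]
ft_force: [-2.3, 1.4, 9.0]
grip_width: 0.0002
finger_force: 4.4
```

Call:
play_rows:
  deltas:
    - {"dx":0,"dy":0,"dz":-0.005,"roll":0}
    - {"dx":0,"dy":0,"dz":-0.02,"roll":0}
    - {"dx":-0.01,"dy":0,"dz":-0.05,"roll":0}
    - {"dx":-0.03,"dy":0,"dz":-0.08,"roll":0}
    - {"dx":-0.06,"dy":0,"dz":-0.1,"roll":0}
    - {"dx":-0.09,"dy":0,"dz":-0.12,"roll":0}
    - {"dx":-0.1,"dy":0,"dz":-0.12,"roll":0}
    - {"dx":-0.1,"dy":0,"dz":-0.12,"roll":0}

```text
t: 12.4
position: [0.6016, 0.1003, 0.187]
tool_rot: [-0.96, 2.989, 0.001]
ft_force: [-1.6, -1.2, -0.4]
grip_width: -0.0001
finger_force: 0.0
```

```bash
python3 - <<'E'
from wr import *;from fit import *
o,c,T=shot("w7");print(o["position"],o["t"])
W,im=cloud("w7");H=hinges([.5813,.0673,3.478])
for i in range(4):
    a=3.478+HD[i];q=W[(np.abs(W[...,2]-.07)<.04)];p=H[i]+.017*np.array([np.cos(a),np.sin(a)])
    k=q[np.linalg.norm(q[:,:2]-p,axis=1)<.007];print(i+1,len(k),np.round(np.percentile(k[:,2],[5,50,95]),4) if len(k) else '')
cv2.imwrite("pics/w7c.png",cv2.resize(c["img"][:,120:520,::-1],None,fx=1.5,fy=1.5))
E
```

```text
[0.60161582 0.1002942  0.18701257] 12.4
1 181 [0.0675 0.0685 0.0696]
2 200 [0.0675 0.0685 0.0696]
3 214 [0.0676 0.0686 0.0698]
4 221 [0.0673 0.0685 0.0698]
```

View pics/w7c.png

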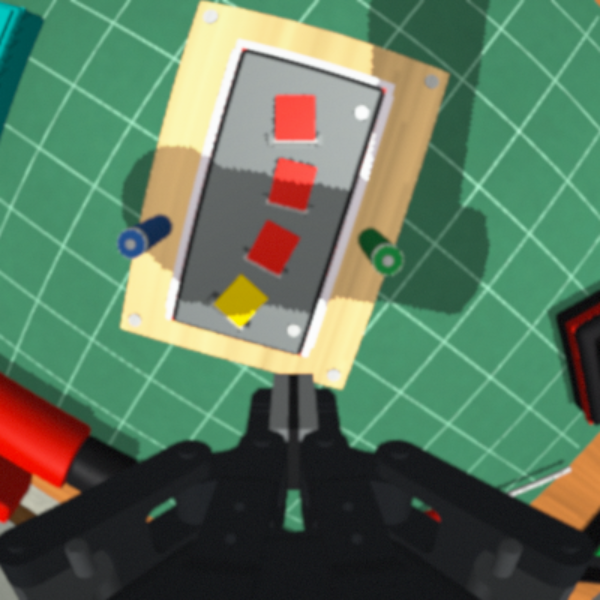

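All four covers lie flat (yellow at (240,300), reds at (273,247), (292,185), (295,118); tops at 68 mm), both cells stand, and the robot is clear.

```bash
python3 -c "
from rig import workorder;print(workorder.hand_in())"
```

```text
the job is handed in; nothing more can be done
None
```

All four terminal covers are folded flat, done one after another from the yellow end. The last wrist-camera view shows every cover top level at about 68 mm and both loose cells beside the pack still standing. The moves took 12.4 s of robot time, with no more than about 9 N at any reading, and the job is handed in (no verdict was returned).

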